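# Set the sliding heel stop of a shoe-polishing rest and clamp it

### The arm

A 7-joint arm with a two-finger parallel gripper is mounted at the origin on the work surface. World frame = base frame: x ahead of the robot, y to its left, z up, the work surface at z = 0. Lengths are in m, angles in rad, forces in N, time in s.
With the tool pointing down it reaches from about 0.425 to 0.8 m from the base axis. Payload 8.3 kg.
Tool frame: the origin (TCP) lies at the very end of the fingers, on their centre line; the grasp point (between the pads) lies 19 mm behind it (tcp_to_grasp is the distance from the TCP to the grasp point, in m); z points along the fingers, y is the line along which they close (so a half turn about z gives the same grasp; the last joint's range is limited). The gripper opens to 85 mm and grips with 20 to 120 N. Pads are 22 mm wide; open, the fingers measure 114 mm over their backs; the gripper's body (76 mm by 85 mm) begins 54 mm behind the grasp point. The pads swing forward as they close: fully open they stand 13 mm farther back than shut.
Start: joints at [-1.35, 0.383, 0.016, 1.37, -0.006, 1.388, -0.046], TCP at [0.175, 0.6, 0.231] pointing down, gripper open.
Joint ranges: [-2.95, 2.95], [-0.25, 2.06], [-1.52, 1.56], [0.18, 2.33], [-1.44, 4.58], [0.02, 2.06], [-3.01, 3.01]. Speed limits (rad/s): [2.39, 2.39, 3.01, 3.01, 3.14, 3.14, 3.14].

### API

Orientations are given as a unit quaternion [w, x, y, z].
In Python, from station import state, get_image, job_done, tcp_to_grasp gives the robot as it stands.
- The arm moves only by the shell command python3 -m jog 'ROWS' [OPENING] [FORCE]. ROWS is JSON, a list of rows, each a list of 4 numbers: the shift along the tool's x, y, z in cm, then the turn about the tool's z in rad. A call has 1 to 8 rows; each row shifts and turns the commanded pose from where the row before left it, along the tool's axes as they then stand; what a row does not reach is not made up. A row lasts 1/12 s, in which the tool goes at most 41.7 mm and 7.16 degrees, less where a joint would pass 70% of its speed; a pose out of reach is approached as far as the arm can. A call is refused whole if a number of a shift passes 4.17 or a number of a turn 0.125, either way. A call with a gripper value outside its range is refused whole. OPENING is the closure, from -1 (fully open) to 1 (shut), set as the call begins (- or left out, the last holds). The fingers move at their own pace and stop on an object; FORCE is the grip in N (left out, the last holds). Time passes only in rows, so rows that do not move let the fingers close. It gives the time, the measured TCP pose, the force, the opening and the grip force at its end, in the units of the state.
- state(): the state, without advancing time (a new reading comes with each control period).
- get_image(name): name is "side" or "top"; returns a dict with "pixels" (400x640x3 uint8, red, green, blue), "z_map" (400x640 float32, m along the optical axis (not along the pixel's ray), 0 where there is no reading), "fx", "fy", "cx", "cy" (pixels), "camera_from_world" (4x4, takes a point from world to camera coordinates). Camera axes: x right, y down, z forward; pixel columns grow to the right and rows downward; lengths in m; the calibration is good to about 2 mm. A picture is of the moment at which its call begins.
- job_done(): hands the job in; it is judged then, once.
The state is a dict: "clock": time; "joint_positions": joint angles; "joint_vel": joint speeds; "effort": joint torques, N m; "ee_pos": TCP position; "tcp_rot": TCP orientation; "force": force on the tool from outside, world axes, zero at the start; "torque": the same for the moment, N m; "finger_gap": finger opening in m; "grasp_force": force on a finger pad.
Only numpy, scipy, OpenCV 4.12 (cv2) and the standard library are available. Lean on these libraries where they do the work, as an engineer would, in place of code of your own. Each camera call takes 0.05 s, during which the arm holds its last target. There are 200 camera calls.

### The job

The shoe rest has to be set for the next pair: slide its steel heel stop along the slot in its foot, towards the toe end, until the face of its rubber pad stands on the pencil line, easing it along without forcing it against its guide bolt. Then turn the T-knob clockwise until it grips firmly, hand-tight but not so hard that the insert tears out of the pine, let go, and leave the shoe-care things around it where they are.

Things in the scene. Friction and masses are not known exactly. Their poses are not given: they have to be found in the camera images.
- board: Pine board of the shoe rest, 490 x 120 x 20 mm, fixed flat on the shelf. Origin on its underside, below the guide bolt; x runs along the board to the toe end (board: x -125 to +365, y -60 to +60), z up, top at z = 20. Clamp screw at x = -36, y = 0. From x = 228 to 353 a pine toe block with sloping sole plate and toe stop rises to 105 mm above the shelf.
- guide: Fixed steel guide bolt in the foot's slot, between upright and T-knob: shank 8 mm, washer 20 mm across, hexagon head, top 12 mm above the board. Origin on its axis at the board's top. It only guides and is never turned. The slot leaves it 0.75 mm to each side: a stop pushed sideways, crooked or to the slot's end bears on it, and over 30 N there is too much.
- stop: Heel stop, 0.38 kg, slides freely while the knob is slack (about 2 N): folded steel angle. Foot 150 x 50 x 4 mm (x -150 to 0) flat on the board, slot 9.5 mm wide from x = -139 to -33. Upright at the foot's front end. Origin under the pad's face, middle of its width, at the board's top; x to the toe end, z up. Travel: face at board x = 38 to 98.
- pad_face (a point): Bottom edge of the face of the black rubber pad (face that looks to the toe end), middle of its width, at the board's top; same point and axes as the stop. The whole face is plane and upright and stands over the foot's front edge. This is what is set on the pencil line.
- stop_grip (a point): Centre of the stop's upright: 4 mm steel and 10 mm rubber pad, together 14 mm thick along x, 50 mm wide along y; 42 mm above the board's top, 20 mm below the upright's top edge and 7 mm behind the pad's face. Pinch here from above, across the thickness. Axes as the stop's.
- pencil_line (a point): Dark pencil line square across the board's top over its whole width, 3 mm wide, between the stop and the toe block. The point is the middle of the line; x axis along the board to the toe end.
- knob: Black rubber-bushed T-knob on its clamp screw (M10, 1.5 mm a turn), behind the upright. Steel flange 34 mm across, 5 mm thick; T-bar from 16 to 40 mm above the flange's underside. Origin on the axis at the flange's underside, z up. Clockwise from above tightens. At first slack: it turns freely (0.02 N m) through an unknown 0.4 to 1.9 rad before the flange meets the foot.
- knob_bar (a point): Centre of the T-bar: 56 mm long (along x), 22 mm thick (along y), 24 mm tall; grip across y from above. Once the flange meets the foot the moment climbs steeply, about 0.35 N m per rad (rubber bush included): below 0.14 N m is not yet tight, about 0.24 N m is firmly hand-tight, above 0.35 N m the insert tears out. It stays where left. One grasp may not turn far enough: let go and regrip.
- tin1_center (a point): Bystander: closed round steel polish tin, 76 mm across, 26 mm tall, on the shelf beside the board. Point at its centre.
- tin2_center (a point): Bystander: closed round steel polish tin, 64 mm across, 26 mm tall, standing on the board between the pencil line and the toe block. Point at its centre.
- brush_center (a point): Bystander: wooden shoe brush with black bristles, 165 x 52 x 46 mm, beside the board near the toe end. Point at its centre.
- dauber_center (a point): Bystander: red plastic dauber with a round bristle head, about 120 mm long, 26 mm tall, lying beside the board. Point near its centre.
- shoehorn_center (a point): Bystander: stainless shoehorn, about 195 x 38 mm, lying flat beside the board. Point at its centre.

How it is judged:
By the outcome, as a careful person would: the job done as asked, in the order asked, and still so for the second after the job is handed in, with the robot touching nothing.
It also fails if it takes over 64 s, if anything falls off the work surface, if the arm or the gripper's body presses on something with over 40 N, if the wrist force passes 120 N, or if a joint passes its speed limit or range.

## Working session

There is one attempt and no reset: what is moved stays moved. The work goes in short steps, Python scripts to look and compute and a shell command to move; the robot and the scene stay as the last step left them, time stands still between calls to the robot, and variables do not carry over. Pictures are saved under pics/ and viewed, at most 10 in all, crops included, and the job is handed in when it is done.

```bash
mkdir -p pics
cat > h.py <<'E'
import numpy as np, cv2
from station import state,get_image
def snap(n):
    d=get_image(n); np.savez('/tmp/%s.npz'%n,**d); return d
def load(n): return dict(np.load('/tmp/%s.npz'%n))
def px2w(d,u,v,h=None):
    T=np.linalg.inv(d['camera_from_world']); 
    r=np.array([(u-d['cx'])/d['fx'],(v-d['cy'])/d['fy'],1.])
    if h is None:
        z=d['z_map'][int(round(v)),int(round(u))]; return T[:3,:3]@(r*z)+T[:3,3]
    q=T[:3,:3]@r; return T[:3,3]+q*(h-T[2,3])/q[2]
def w2px(d,p):
    c=d['camera_from_world']@np.append(p,1.); return d['fx']*c[0]/c[2]+d['cx'],d['fy']*c[1]/c[2]+d['cy']
def save(d,f,c=None,s=1):
    im=d['pixels'][:,:,::-1]
    if c: im=im[c[1]:c[3],c[0]:c[2]]
    cv2.imwrite('pics/'+f,cv2.resize(im,None,fx=s,fy=s,interpolation=cv2.INTER_CUBIC))
E
python3 - <<'E'
from h import *
for n in('top','side'):
    d=snap(n); save(d,n+'0.png'); T=np.linalg.inv(d['camera_from_world']);print(n,T.round(3),d['fx'])
s=state();print(s['tcp_rot'],s['ee_pos'],s['force'],s['finger_gap'],s['clock'])
import station;print(station.tcp_to_grasp)
E
```

```text
top [[ 0.016 -0.995  0.097  0.551]
 [-0.999 -0.013  0.036 -0.016]
 [-0.035 -0.097 -0.995  0.706]
 [ 0.     0.     0.     1.   ]] 383.50474761860596
side [[-0.937 -0.264  0.229  0.421]
 [-0.349  0.71  -0.612  0.544]
 [-0.001 -0.653 -0.757  0.717]
 [ 0.     0.     0.     1.   ]] 438.3334763215131
[-1.05596319e-04  1.41406473e-01  9.89951237e-01 -8.64208282e-04] [0.17484793 0.5995711  0.23039014] [ 0.18540872  0.48194202 -0.61702636] 0.08524590606804934 0.1
0.0187
```

View pics/top0.png

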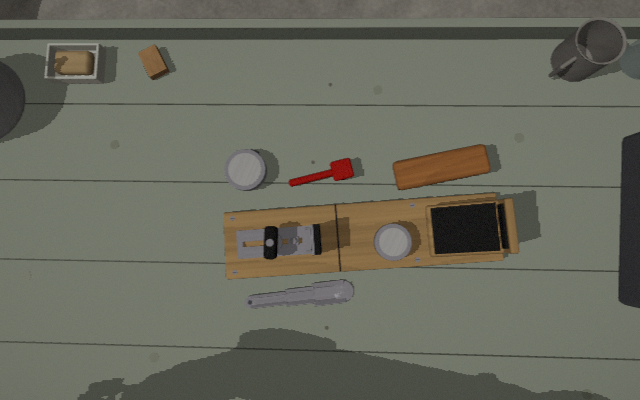

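View pics/side0.png

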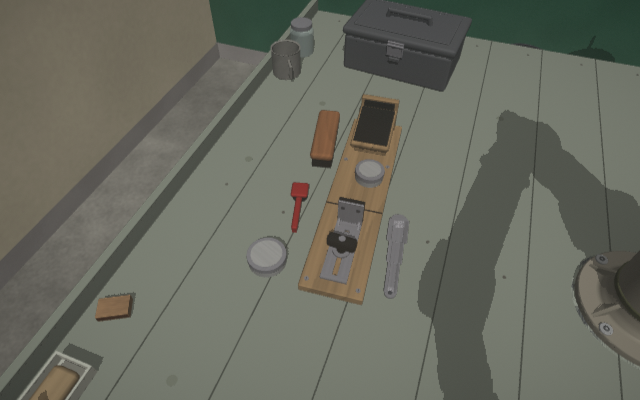

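Run:
```python
from h import *
d=load('top'); save(d,'t1.png',(220,195,360,285),5.5)
s=load('side'); save(s,'s1.png',(290,180,410,305),4.8)
# board edges on plane z=.02
for p in [(225,212),(228,278),(500,194)]: print(p,px2w(d,*p,.02).round(4), px2w(d,*p).round(4))
```

```text
(225, 212) [0.5916 0.1752 0.02  ] [0.5917 0.1756 0.0184]
(228, 278) [0.4743 0.1651 0.02  ] [0.4744 0.1651 0.0202]
(500, 194) [ 0.6304 -0.3148  0.02  ] [ 0.6328 -0.3238 -0.0008]
```

View pics/t1.png

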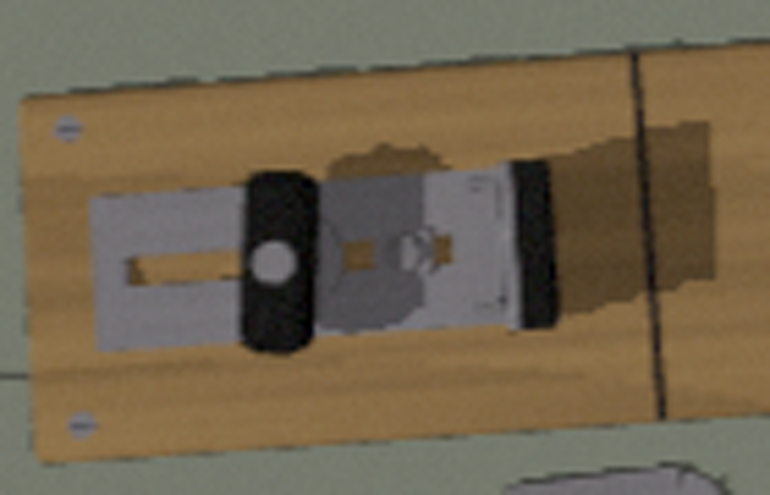

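View pics/s1.png

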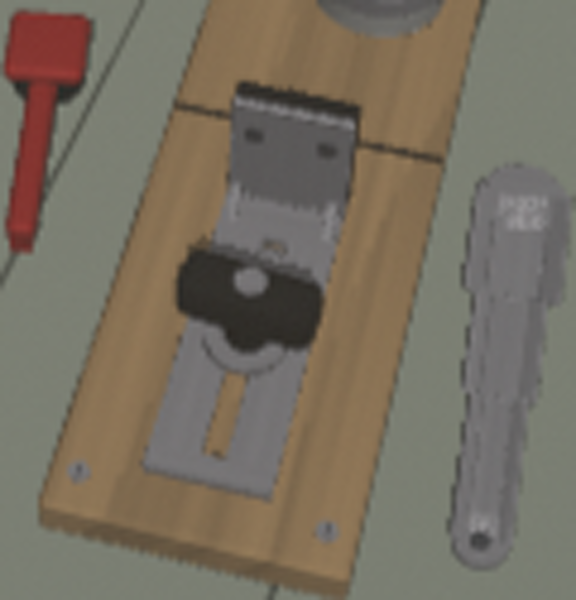

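Run:
```python
from h import *
d=load('top')
def P(X,Y,h): return px2w(d,(X+.5)/5.5-.5+220,(Y+.5)/5.5-.5+195,h)[:2]
c1,c2=P(22,97,.02),P(38,463,.02); l1,l2=P(634,52,.02),P(662,418,.02)
print(c1,c2,l1,l2)
n=(l1-l2);n/=np.linalg.norm(n); n2=(c1-c2)/np.linalg.norm(c1-c2); e=(l1-c1)/np.linalg.norm(l1-c1);f=(l2-c2)/np.linalg.norm(l2-c2)
for q in(n,n2,e,f): print(q, np.degrees(np.arctan2(q[1],q[0])))
ex=np.array([n[1],-n[0]])+np.array([n2[1],-n2[0]])+e+f; ex/=np.linalg.norm(ex); ey=np.array([-ex[1],ex[0]])
print('yaw',np.arctan2(ex[1],ex[0]))
O=(c1+c2)/2+ex*.125
B=lambda p:((p-O)@ex*1000,(p-O)@ey*1000)
print('O',O,'line',B((l1+l2)/2))
for nm,X,Y,h in [('padR_top',550,162,.082),('padR_top',556,327,.082),('padL',515,165,.082),('padL',522,327,.082),('knobcap',272,262,.066),('bolt',415,250,.03),('foot back',91,199,.024),('foot back',99,350,.024)]: print(nm,B(P(X,Y,h)))
# depth-based
for X,Y in[(272,262),(272,220),(280,310),(534,240),(545,240),(520,240)]:
  p=px2w(d,(X+.5)/5.5-.5+220,(Y+.5)/5.5-.5+195);print(X,Y,B(p[:2]),p[2])
s=load('side')
def S(X,Y,h): return px2w(s,(X+.5)/4.8-.5+290,(Y+.5)/4.8-.5+180,h)[:2]
print('side'); 
for nm,X,Y,h in[('line',177,104,.02),('line',443,159,.02),('padtop front',240,83,.082),('pad top front',360,104,.082),('knob',250,280,.066),('footback',145,465,.024),('footback',270,497,.024),('corner',40,512,.02),('corner',345,587,.02)]: print(nm,B(S(X,Y,h)))
```

```text
[0.59114532 0.17770415] [0.47292675 0.16773412] [ 0.60865957 -0.02296468] [ 0.49115772 -0.03329891]
[0.99615473 0.08761135] 5.026204613117431
[0.99646262 0.0840372 ] 4.820662662523773
[ 0.08694884 -0.99621278] -85.01189992096552
[ 0.09031583 -0.99591317] -84.8182233524885
yaw -1.483456804576044
O [0.5429396  0.04819559] line (np.float64(76.64435507200982), np.float64(0.284556883993091))
padR_top (np.float64(48.32683168530678), np.float64(23.486827155489458))
padR_top (np.float64(46.61974298187191), np.float64(-24.789852951761024))
padL (np.float64(37.945350349802126), np.float64(23.350147382508))
padL (np.float64(36.67107159963818), np.float64(-24.097671400503206))
knobcap (np.float64(-38.26894733635733), np.float64(-0.06929368889694462))
bolt (np.float64(1.9678528374777602), np.float64(0.3370274868639641))
foot back (np.float64(-102.72070726851706), np.float64(24.197787485093258))
foot back (np.float64(-102.57203745168813), np.float64(-24.45381112762616))
272 262 (np.float64(-38.518108927709775), np.float64(-0.07626975451070586)) 0.06444534895449883
272 220 (np.float64(-38.110403230
[... 389 characters left out ...]
1.2545051616480691)) 0.08074403712317468
side
line (np.float64(75.36558719934384), np.float64(58.43658522822163))
line (np.float64(75.563360987125), np.float64(-58.51860351230986))
padtop front (np.float64(41.16830524889404), np.float64(24.689185218649833))
pad top front (np.float64(43.02687510166339), np.float64(-23.775838798052476))
knob (np.float64(-40.640279829171284), np.float64(0.6728803323840794))
footback (np.float64(-104.71510118267197), np.float64(24.4259590278464))
footback (np.float64(-105.55211245273664), np.float64(-24.1070427247302))
corner (np.float64(-132.24465404922682), np.float64(57.59578847851218))
corner (np.float64(-132.22548187290636), np.float64(-58.353134719828354))
```

```bash
python3 -m jog '[[0,0,0,-0.1237],[0,0,0,-0.1237],[0,0,0,-0.1237],[-1.6,-3.1,0,0],[-1.6,-3.1,0,0],[-1.6,-3.1,0,0],[-1.6,-3.1,0,0],[-1.6,-3.1,0,0]]' -0.4 20
python3 -m jog '[[-1.6,-3.1,0,0],[-1.6,-3.1,0,0],[-1.6,-3.1,0,0],[-1.6,-3.1,0,0],[-1.6,-3.1,0,0],[-1.6,-3.1,0,0],[-1.6,-3.1,0,0],[-1.6,-3.1,0,0]]'
python3 -m jog '[[-1.6,-3.1,0,0],[-1.6,-3.1,0,0],[-1.6,-3.1,0,0],[-1.6,-3.1,0,0],[-1.6,-3.1,0,0],[0,0,0,0],[0,0,0,0],[0,0,0,0]]'
cat >> h.py <<'E'
O=np.array([.5429396,.0481956]); yaw=-1.4834568
ex=np.array([np.cos(yaw),np.sin(yaw)]); ey=np.array([-ex[1],ex[0]])
B=lambda p:np.round([(p[:2]-O)@ex*1000,(p[:2]-O)@ey*1000],2)
def st():
    from scipy.spatial.transform import Rotation as R
    s=state(); w,x,y,z=s['tcp_rot']; M=R.from_quat([x,y,z,w]).as_matrix()
    a=(np.arctan2(-M[1,1],-M[0,1])-yaw+np.pi)%(2*np.pi)-np.pi
    print('t',s['clock'],'B',B(s['ee_pos']),'z',s['ee_pos'][2].round(4) if hasattr(s['ee_pos'],'round') else s['ee_pos'][2],'yawerr',a.round(4),'tilt',M[:2,2].round(4),'F',np.round(s['force'],1),'M',np.round(s['torque'],3),'gap',s['finger_gap'],'grip',s['grasp_force'],'q7',s['joint_positions'][6])
E
python3 -c "from h import *;st()"
```

```text
clock: 0.77
ee_pos: [0.2687, 0.4508, 0.2308]
tcp_rot: [-0.0, -0.044, 0.999, -0.0]
force: [0.5, -0.2, 0.6]
finger_gap: 0.0595
grasp_force: 0.0
clock: 1.43
ee_pos: [0.4177, 0.2149, 0.2311]
tcp_rot: [-0.0, -0.044, 0.999, -0.0]
force: [1.7, -0.5, 0.2]
finger_gap: 0.0598
grasp_force: 0.0
clock: 2.1
ee_pos: [0.5102, 0.0695, 0.2308]
tcp_rot: [-0.001, -0.044, 0.999, 0.0]
force: [-0.4, 0.9, -1.0]
finger_gap: 0.0597
grasp_force: 0.0
t 2.1 B [-24.09 -30.78] z 0.2308 yawerr -0.0002 tilt [-0.0011 -0.    ] F [-0.4  0.9 -1. ] M [0.009 0.014 0.009] gap 0.05973924674196611 grip 0.0 q7 1.5208231517425634
```

```bash
python3 -m jog '[[-1.04,-2.15,0,0],[-1.04,-2.15,0,0],[-1,-2.16,0,0],[0,0,3,0],[0,0,3.5,0],[0,0,3.5,0],[0,0,1.5,0],[0,0,0,0]]'
python3 -c "from h import *;st();d=snap('top');s=snap('side')
a=cv2.resize(d['pixels'][180:290,215:375],None,fx=5,fy=5);b=cv2.resize(s['pixels'][150:310,290:410],None,fx=3,fy=3)
save(d,'t2.png',(215,185,375,295),5)"
```

```text
clock: 2.77
ee_pos: [0.5435, 0.0095, 0.112]
tcp_rot: [-0.004, -0.045, 0.999, -0.0]
force: [-0.2, -0.1, -0.1]
finger_gap: 0.06
grasp_force: 0.0
t 2.7667 B [38.58 -2.84] z 0.112 yawerr 0.003 tilt [-0.008  -0.0004] F [-0.2 -0.1 -0.1] M [-0.016  0.057  0.094] gap 0.06004333015702994 grip 0.0 q7 1.7236121181030846
```

View pics/t2.png

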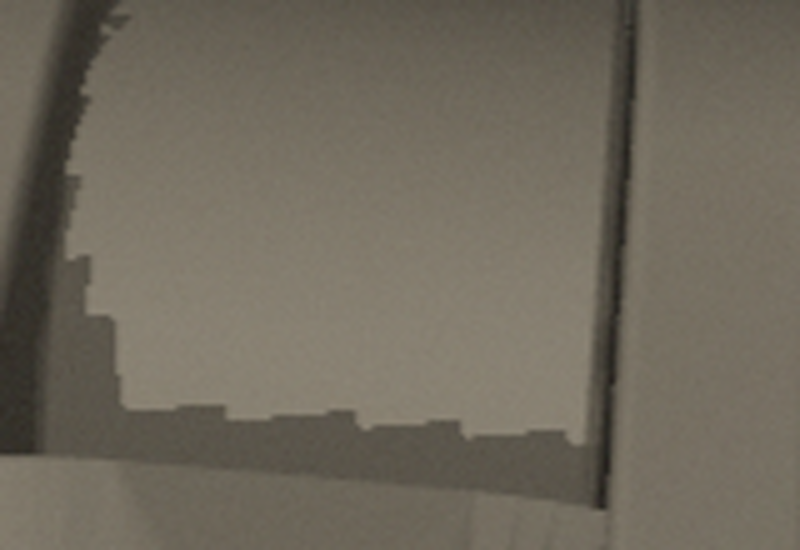

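The top view is blocked by the arm (it fills the crop). I let the arm settle and use the side camera.

```bash
python3 -m jog '[[0,0,0,0],[0,0,0,0],[0,0,0,0],[0,0,0,0]]' >/dev/null
python3 -c "from h import *;st();s=snap('side');save(s,'s2.png',(270,130,430,290),3.7)"
```

```text
t 3.2 B [40.7  1. ] z 0.1174 yawerr 0.0002 tilt [0.0018 0.0005] F [-0.2  0.5  0.4] M [-0.07  -0.002  0.002] gap 0.05955419768879507 grip 0.0 q7 1.723618292329563
```

View pics/s2.png

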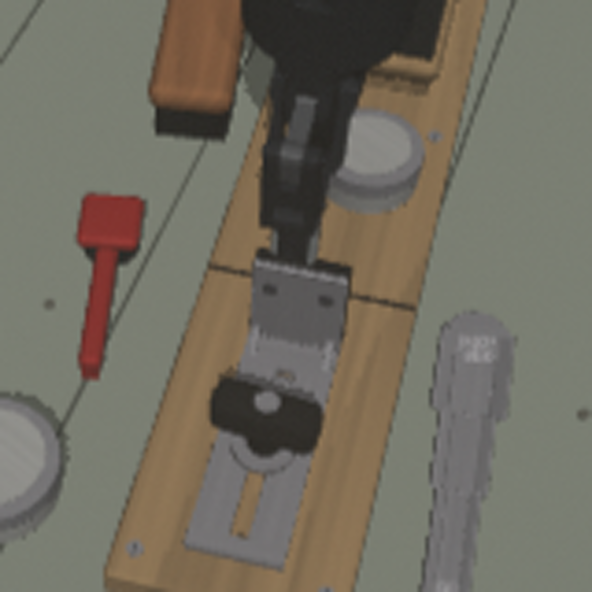

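```bash
python3 -m jog '[[0,0,2.5,0],[0,0,2.5,0],[0,0,1.6,0],[0,0,0.8,0],[0,0,0,0],[0,0,0,0],[0,0,0,0],[0,0,0,0]]' >/dev/null; python3 -c "from h import *;st()"
python3 -m jog '[[0,0,0,0],[0,0,0,0],[0,0,0,0],[0,0,0,0],[0,0,0,0],[0,0,0,0],[0,0,0,0],[0,0,0,0]]' 0.55 20; python3 -c "from h import *;st()"
```

```text
t 3.9167 B [40.88  1.38] z 0.0436 yawerr -0.0 tilt [0.0023 0.0003] F [0.  0.2 0.8] M [ 0.004 -0.023  0.038] gap 0.059718560103494876 grip 0.0 q7 1.7652430366491192
clock: 4.58
ee_pos: [0.5468, 0.0075, 0.0422]
tcp_rot: [-0.0, -0.044, 0.999, -0.0]
force: [-0.2, -0.0, 0.0]
finger_gap: 0.0192
grasp_force: 0.0
t 4.5833 B [40.83  0.3 ] z 0.0422 yawerr -0.0 tilt [-0.0002 -0.0001] F [-0.2 -0.   0. ] M [-0.007  0.015  0.046] gap 0.019234143648283387 grip 0.0 q7 1.7654054477574772
```

```bash
python3 -m jog '[[0,0,0,0],[0,0,0,0],[0,0,0,0],[0,0,0,0],[0,0,0,0],[0,0,0,0],[0,0,0,0]]' 1 20; python3 -c "from h import *;st();s=snap('side');save(s,'s3.png',(300,180,400,300),5)"
```

```text
clock: 5.17
ee_pos: [0.5469, 0.0079, 0.0424]
tcp_rot: [0.0, -0.044, 0.999, 0.0]
force: [0.5, 2.6, 2.3]
finger_gap: 0.0138
grasp_force: 23.4
t 5.1667 B [40.48  0.42] z 0.0424 yawerr 0.0003 tilt [0.     0.0003] F [0.5 2.6 2.3] M [0.531 0.114 0.023] gap 0.013843727031118977 grip 23.41293454170227 q7 1.7654333122560502
```

View pics/s3.png

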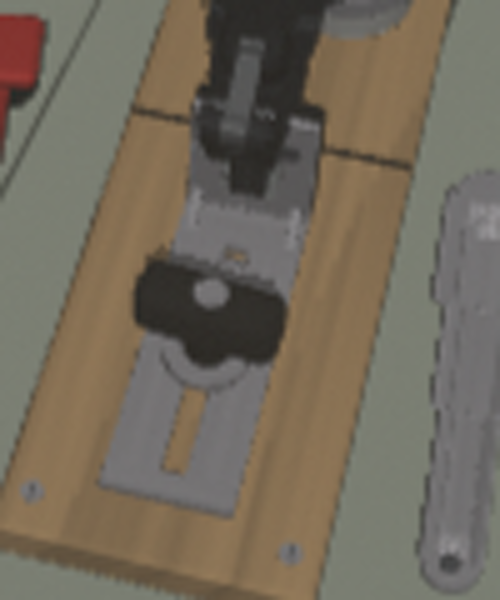

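```bash
python3 -m jog '[[0,-0.2,0,0],[0,-0.3,0,0],[0,-0.3,0,0],[0,-0.3,0,0],[0,-0.3,0,0],[0,-0.3,0,0],[0,-0.2,0,0],[0,-0.1,0,0]]'; python3 -c "from h import *;st()"
python3 -m jog '[[0,-0.2,0,0],[0,-0.3,0,0],[0,-0.2,0,0],[0,-0.1,0,0],[0,-0.1,0,0],[0,0,0,0],[0,0,0,0],[0,0,0,0]]'; python3 -c "from h import *;st()"
```

```text
clock: 5.88
ee_pos: [0.5487, -0.0128, 0.0424]
tcp_rot: [0.0, -0.043, 0.999, -0.0]
force: [-1.3, 4.4, 3.5]
finger_gap: 0.0138
grasp_force: 23.6
t 5.8833 B [61.27  0.37] z 0.0424 yawerr -0.0005 tilt [ 0.0001 -0.    ] F [-1.3  4.4  3.5] M [ 0.902  0.141 -0.006] gap 0.01377190453829517 grip 23.61382931470871 q7 1.8056703749292475
clock: 6.55
ee_pos: [0.5494, -0.0214, 0.0423]
tcp_rot: [0.0, -0.044, 0.999, -0.0]
force: [0.1, 4.2, 3.9]
finger_gap: 0.0139
grasp_force: 23.7
t 6.55 B [69.94  0.39] z 0.0423 yawerr -0.0 tilt [ 0.0001 -0.0003] F [0.1 4.2 3.9] M [0.68  0.133 0.006] gap 0.013858863888597911 grip 23.704694509506226 q7 1.8231358468999597
```

```bash
python3 -m jog '[[0,0,0,0],[0,0,0,0],[0,0,0,0],[0,0,0,0],[0,0,0,0],[0,0,0,0]]' -0.4; python3 -m jog '[[0,0,-3,0],[0,0,-3.5,0],[0,0,-3.5,0],[0,3.5,-2,0],[0,4,0,0],[0,4,0,0],[0,4,0,0],[0,4,0,0]]';python3 -m jog '[[0,4,0,0],[0,4,0,0],[0,2.5,0,0],[0,0,0,0],[0,0,0,0]]'
python3 -c "from h import *;st();d=snap('top');save(d,'t4.png',(220,195,360,285),5.5)"
```

```text
clock: 7.05
ee_pos: [0.5493, -0.0216, 0.0422]
tcp_rot: [-0.0, -0.044, 0.999, -0.0]
force: [-1.1, -0.3, -0.1]
finger_gap: 0.0598
grasp_force: 0.0
clock: 7.72
ee_pos: [0.532, 0.1747, 0.1627]
tcp_rot: [0.0, -0.043, 0.999, 0.0]
force: [1.2, -0.4, -0.5]
finger_gap: 0.06
grasp_force: 0.0
clock: 8.13
ee_pos: [0.5223, 0.2796, 0.1618]
tcp_rot: [-0.0, -0.046, 0.999, -0.0]
force: [-0.1, -1.3, 0.6]
finger_gap: 0.0597
grasp_force: 0.0
t 8.1333 B [-232.29   -0.34] z 0.1618 yawerr 0.0041 tilt [-0.0007 -0.0003] F [-0.1 -1.3  0.6] M [-0.076  0.057 -0.024] gap 0.05972809232466044 grip 0.0 q7 1.2170932387475093
```

View pics/t4.png

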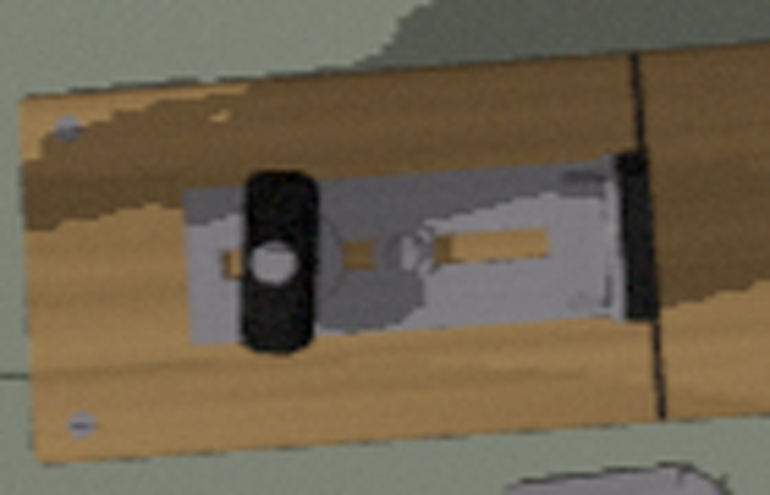

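```bash
cat > m.py <<'E'
from h import *
from scipy.ndimage import map_coordinates
d=load('top'); im=d['pixels'].astype(float)
def prof(y,x0,x1,h,ch):
    xs=np.arange(x0,x1,.1); uv=[w2px(d,np.append(O+ex*x/1e3+ey*y/1e3,h)) for x in xs]
    u,v=np.array(uv).T; f=lambda c:map_coordinates(im[:,:,c],[v,u],order=1)
    return xs,(f(0)-f(2) if ch=='sat' else f(0)+f(1)+f(2))
def edge(y,x0,x1,h,ch):
    xs,p=prof(y,x0,x1,h,ch); lo,hi=np.median(p[:20]),np.median(p[-20:]); m=(lo+hi)/2
    i=np.where(np.diff(np.sign(p-m)))[0]; return xs[i].mean() if len(i) else np.nan
fb=[edge(y,-83,-63,.024,'sat') for y in(-20,-15,-10,10,15,20)]
be=[edge(y,-133,-116,.02,'sat') for y in(-50,-40,-30,-20,-10,10,)]
sl=[edge(y,33,53,.022,'sat') for y in(-2,0,2)]
ln=[]
for y in(-55,-50,-45,-40,-35,35,40,45,50,55):
    xs,p=prof(y,69,84,.02,'sum'); w=np.clip(np.median(p)-p-20,0,None); ln.append((w*xs).sum()/w.sum())
pf=[edge(y,70,84,.082,'sum') for y in(-20,-15,10,15,20)]
for n,q in zip(('footback+150','boardend','slot+33','line','padtopfront'),(np.array(fb)+150,be,np.array(sl)+33,ln,pf)): print(n,np.round(q,1),np.nanmean(q).round(2))
E
python3 m.py
```

```text
footback+150 [77.2 77.2 77.  77.3 77.3 76.6] 77.1
boardend [-126.2 -126.2 -126.6 -126.3 -126.2 -126.3] -126.3
slot+33 [77.2 77.3 77.1] 77.2
line [76.7 76.7 76.5 76.6 76.6 76.6 76.8 76.7 76.5 76.4] 76.61
padtopfront [77.8 77.6 77.4 77.1 77.2] 77.42
```

```bash
cat >> m.py <<'E'
print('bar back',[edge(y,-57,-42,.063,'sum') for y in(-20,-14,14,20)],'cap',end=' ')
for h,y in((.065,0),):
    xs,p=prof(y,-47,-28,h,'sum'); w=np.clip(p-(p.max()+p.min())/2,0,None); print((w*xs).sum()/w.sum())
# cap blob
g=im.sum(2)[232:252,258:282]; m=g>180
v,u=np.nonzero(cv2.connectedComponents(m.astype(np.uint8))[1]==cv2.connectedComponents(m.astype(np.uint8))[1][10,11]); print('cap px',u.mean()+258,v.mean()+232,len(u),B(px2w(d,u.mean()+258,v.mean()+232,.065)))
z=[(B(px2w(d,a,b)),px2w(d,a,b)[2]) for a in range(262,282) for b in range(224,262)]
q=np.array([[*x,c] for x,c in z]); q=q[(q[:,2]>.058)&(q[:,2]<.068)]; print('bar pts',q.mean(0),q.min(0),q.max(0),len(q))
r=cv2.minAreaRect(q[:,:2].astype(np.float32)); print(r)
E
python3 m.py | tail -5
```

```text
padtopfront [77.8 77.6 77.4 77.1 77.2] 77.42
bar back [np.float64(-49.7999999999999), np.float64(-49.29999999999989), np.float64(-46.29999999999985), np.float64(-45.999999999999844)] cap -38.14293237607017
cap px 269.2037037037037 242.37037037037038 54 [-38.18  -0.33]
bar pts [-37.85098086   0.27480861   0.06360793] [-50.69       -26.85         0.05812287] [-26.25        27.48         0.06769174] 418
((-38.56012725830078, 0.4113292694091797), (54.06851577758789, 22.081422805786133), 83.11129760742188)
```

```bash
python3 -m jog '[[0,-3.2,0,0],[0,-3.25,0,0],[0,-3.25,0,0],[0,-3.25,0,0],[0,-3.25,0,0],[0,-3.25,0,0],[0,0,0,0.11],[0,0,0,0]]' -0.1; python3 -m jog '[[0,0,3,0],[0,0,3,0],[0,0,0,0],[0,0,0,0],[0,0,0,0],[0,0,0,0]]'
python3 -c "from h import *;st();s=snap('side');save(s,'s5.png',(290,180,410,300),4.8)"
```

```text
clock: 8.85
ee_pos: [0.5404, 0.0785, 0.1628]
tcp_rot: [0.0, 0.018, 1.0, -0.0]
force: [0.2, 1.0, -0.2]
finger_gap: 0.047
grasp_force: 0.0
clock: 9.35
ee_pos: [0.5414, 0.084, 0.1042]
tcp_rot: [0.001, 0.011, 1.0, 0.0]
force: [0.4, -0.1, 0.7]
finger_gap: 0.0469
grasp_force: 0.0
t 9.35 B [-35.8    1.54] z 0.1042 yawerr -0.1093 tilt [0.0026 0.0007] F [ 0.4 -0.1  0.7] M [-0.033  0.025  0.023] gap 0.0469306342698387 grip 0.0 q7 1.4714483827634088
```

View pics/s5.png

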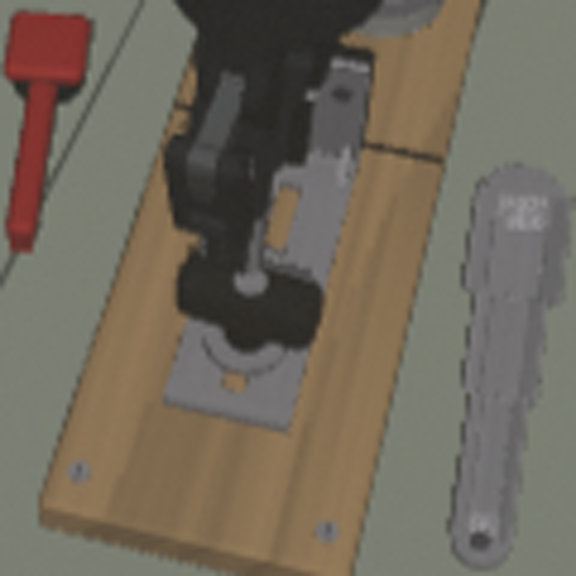

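```bash
python3 -m jog '[[0,0.15,2.5,0],[0,0,2.5,0],[0,0,1.1,0],[0,0,0.5,0],[0,0,0,0],[0,0,0,0],[0,0,0,0],[0,0,0,0]]'; python3 -c "from h import *;st()"
python3 -m jog '[[0,0,0,0],[0,0,0,0],[0,0,0,0],[0,0,0,0],[0,0,0,0],[0,0,0,0],[0,0,0,0],[0,0,0,0]]' 0.35 25; python3 -c "from h import *;st()"
```

```text
clock: 10.07
ee_pos: [0.5411, 0.0854, 0.0376]
tcp_rot: [0.001, 0.011, 1.0, 0.0]
force: [-0.3, 0.4, 0.1]
finger_gap: 0.0472
grasp_force: 0.0
t 10.0667 B [-37.25   1.44] z 0.0376 yawerr -0.11 tilt [0.002  0.0006] F [-0.3  0.4  0.1] M [ 0.031 -0.027 -0.005] gap 0.04715126393697392 grip 0.0 q7 1.5041957764209144
clock: 10.73
ee_pos: [0.5402, 0.0853, 0.0362]
tcp_rot: [-0.0, 0.011, 1.0, -0.0]
force: [-0.0, -0.5, -0.6]
finger_gap: 0.0274
grasp_force: 0.0
t 10.7333 B [-37.17   0.46] z 0.0362 yawerr -0.11 tilt [-0.0002 -0.0001] F [-0.  -0.5 -0.6] M [ 0.03  -0.043  0.046] gap 0.02744737832680006 grip 0.0 q7 1.5043167803416742
```

```bash
python3 -m jog '[[0,0,-0.1,0],[0,0,0,0],[0,0,0,0],[0,0,0,0],[0,0,0,0],[0,0,0,0],[0,0,0,0],[0,0,0,0]]' 1 25; python3 -c "from h import *;st()"
```

```text
clock: 11.4
ee_pos: [0.5402, 0.0864, 0.037]
tcp_rot: [-0.0, 0.011, 1.0, 0.0]
force: [1.7, 4.6, -6.7]
finger_gap: 0.0211
grasp_force: 29.4
t 11.4 B [-38.27   0.56] z 0.037 yawerr -0.109 tilt [-0.0001  0.0008] F [ 1.7  4.6 -6.7] M [ 1.034 -0.474  0.037] gap 0.02112924224347213 grip 29.4374281167984 q7 1.5037604638089448
```

```bash
python3 -m jog '[[0,0.1,0,0.05],[0,0,0,0.06],[0,0,0,0.06],[0,0,0,0.06],[0,0,0,0.06],[0,0,0,0.06],[0,0,0,0],[0,0,0,0]]' >/dev/null; python3 -c "from h import *;st()"; python3 -m jog '[[0,0,0,0.05],[0,0,0,0.05],[0,0,0,0.05],[0,0,0,0.05],[0,0,0,0],[0,0,0,0],[0,0,0,0]]' >/dev/null; python3 -c "from h import *;st()"
```

```text
t 12.0667 B [-38.49   0.55] z 0.037 yawerr -0.4578 tilt [-0.0002 -0.0001] F [ 4.   2.7 -7.5] M [ 0.695 -0.556 -0.036] gap 0.02154510591953524 grip 29.20472502708435 q7 1.1861586711051868
t 12.65 B [-38.51   0.51] z 0.037 yawerr -0.6561 tilt [-0.0003  0.    ] F [ 4.1  4.1 -8.7] M [ 0.823 -0.769 -0.009] gap 0.02178318012236145 grip 28.984892964363098 q7 1.0073132499366773
```

```bash
python3 -m jog '[[0,0,0.1,0.05],[0,0,0,0.05],[0,0,0,0.05],[0,0,0,0.05],[0,0,0,0],[0,0,0,0]]' >/dev/null; python3 -c "from h import *;st()"; python3 -m jog '[[0,0,0,0.05],[0,0,0,0.05],[0,0,0,0.05],[0,0,0,0.05],[0,0,0,0],[0,0,0,0]]' >/dev/null; python3 -c "from h import *;st()"
```

```text
t 13.15 B [-38.6    0.72] z 0.0368 yawerr -0.8561 tilt [0.0001 0.0006] F [-0.9  5.1  2.3] M [ 0.863  0.35  -0.02 ] gap 0.021837988505977974 grip 30.48260271549225 q7 0.8287349321409869
t 13.65 B [-38.6    0.76] z 0.0367 yawerr -1.0561 tilt [0.0001 0.0006] F [-1.9  5.1  5.2] M [ 1.062  0.527 -0.009] gap 0.02193285417214143 grip 30.825117230415344 q7 0.6501527859946449
```

```bash
python3 -m jog '[[0,0,0,0.05],[0,0,0,0.05],[0,0,0,0.05],[0,0,0,0.05],[0,0,0,0],[0,0,0,0]]' >/dev/null; python3 -c "from h import *;st()"; python3 -m jog '[[0,0,0,0.05],[0,0,0,0.05],[0,0,0,0.05],[0,0,0,0.05],[0,0,0,0],[0,0,0,0]]' >/dev/null; python3 -c "from h import *;st()"
```

```text
t 14.15 B [-38.68   0.79] z 0.0367 yawerr -1.2564 tilt [0.0002 0.0007] F [-1.6  4.8  4.4] M [1.099 0.518 0.091] gap 0.02142948673505095 grip 30.857934951782227 q7 0.47223743789501404
t 14.65 B [-38.73   0.83] z 0.0367 yawerr -1.4561 tilt [0.0002 0.0007] F [-1.2  4.9  4.1] M [1.107 0.458 0.125] gap 0.0217019434521261 grip 30.81463873386383 q7 0.2958934376955231
```

```bash
python3 -m jog '[[0,0,0,0],[0,0,0,0],[0,0,0,0]]' 1 50 >/dev/null; for i in 1 2 3 4 5 6; do python3 -m jog '[[0,0,0,0]]' >/dev/null; python3 -c "
from h import *;s=state();print(np.round(s['torque'],3),np.round(s['force'],1),s['grasp_force'],s['finger_gap'])"; done; python3 -c "from h import *;st()"
```

```text
[1.147 0.466 0.121] [-1.2  5.8  5.6] 53.227336406707764 0.02103474386275014
[1.078 0.557 0.099] [-2.2  5.9  5.6] 53.22708785533905 0.021272512590093523
[1.093 0.53  0.107] [-2.   5.   5.2] 53.22779417037964 0.021686644839923032
[1.115 0.595 0.111] [-0.9  4.3  5.3] 53.22715938091278 0.021320073596994473
[1.157 0.492 0.06 ] [-1.7  4.2  5.6] 53.22630286216736 0.021268257045796782
[1.165 0.521 0.093] [-1.6  5.   5.6] 53.22781562805176 0.020951667073296702
t 15.4 B [-38.73   0.84] z 0.0367 yawerr -1.4558 tilt [0.0002 0.0009] F [-1.6  5.   5.6] M [1.165 0.521 0.093] gap 0.020951667073296702 grip 53.22781562805176 q7 0.29619171442851516
```

```bash
python3 -m jog '[[0,0,0,0.05],[0,0,0,0.05],[0,0,0,0.05],[0,0,0,0.05],[0,0,0,0],[0,0,0,0]]' >/dev/null; for i in 1 2 3 4 5; do python3 -m jog '[[0,0,0,0]]' >/dev/null; python3 -c "
from h import *;s=state();print(np.round(s['torque'],3),np.round(s['force'],1))"; done; python3 -c "from h import *;st()"
```

```text
[1.138 0.537 0.147] [-1.3  5.3  5.8]
[1.201 0.5   0.143] [-1.   5.1  5. ]
[1.199 0.485 0.17 ] [-1.5  6.5  4.2]
[1.21  0.52  0.155] [-1.6  5.7  5.2]
[1.142 0.447 0.15 ] [-1.1  5.1  4.7]
t 16.3167 B [-38.75   0.89] z 0.0367 yawerr -1.6557 tilt [0.0003 0.0009] F [-1.1  5.1  4.7] M [1.142 0.447 0.15 ] gap 0.021299891373304226 grip 53.26149344444275 q7 0.12083826536063304
```

```bash
python3 -m jog '[[0,0,0,0.05],[0,0,0,0.05],[0,0,0,0.05],[0,0,0,0.05],[0,0,0,0.03],[0,0,0,0],[0,0,0,0]]' >/dev/null; for i in 1 2 3 4 5; do python3 -m jog '[[0,0,0,0]]' >/dev/null; python3 -c "
from h import *;s=state();print(np.round(s['torque'],3),np.round(s['force'],1))"; done; python3 -c "from h import *;st()"
```

```text
[1.24  0.36  0.223] [-0.7  5.5  5.4]
[1.18  0.345 0.159] [0.1 5.8 4.8]
[1.218 0.383 0.176] [-1.4  5.8  4.1]
[1.182 0.378 0.26 ] [-1.5  5.1  5.7]
[1.226 0.371 0.232] [-0.5  5.8  4.2]
t 17.3167 B [-38.83   0.98] z 0.0367 yawerr -1.8855 tilt [0.0004 0.001 ] F [-0.5  5.8  4.2] M [1.226 0.371 0.232] gap 0.02096545212146884 grip 53.21029007434845 q7 -0.07943555305478339
```

```bash
python3 -m jog '[[0,0,0,0],[0,0,0,0],[0,0,0,0],[0,0,0,0],[0,0,0,0]]' -0.1 >/dev/null; python3 -c "from h import *;st()"; python3 -m jog '[[0,0,-1,0],[0,0,-2,0],[0,0,-3,0],[0,0,-3,0],[0,0,-3,0]]' >/dev/null
python3 -m jog '[[4,0,0,0],[4,0,0,0],[4,0,0,0],[4,0,0,0],[4,0,0,0],[0,0,0,0],[0,0,0,0],[0,0,0,0]]'
python3 -c "from h import *;d=snap('top');save(d,'t6.png',(220,195,360,285),5.5)"; python3 m.py
```

```text
t 17.7333 B [-37.52   0.48] z 0.0362 yawerr -1.8902 tilt [-0.0003 -0.0006] F [-0.9 -0.7 -0.2] M [ 0.009 -0.015 -0.001] gap 0.04678868120801203 grip 0.0 q7 -0.08245675749806115
clock: 18.82
ee_pos: [0.5863, 0.2802, 0.1566]
tcp_rot: [0.001, 0.784, 0.621, -0.0]
force: [0.5, -0.4, 0.4]
finger_gap: 0.0469
grasp_force: 0.0
footback+150 [77.2 77.1 77.  77.6 77.  77.1] 77.17
boardend [-126.3 -126.3 -126.6 -126.3 -126.3 -126.3] -126.35
slot+33 [77.2 77.4 77.2] 77.27
line [76.7 76.7 76.4 76.6 76.6 76.6 76.8 76.7 76.5 76.4] 76.6
padtopfront [77.7 77.5 77.7 77.  77.2] 77.42
bar back [np.float64(-48.16666666666654), np.float64(-50.49999999999991), np.float64(-52.09999999999993), np.float64(-54.29999999999996)] cap -38.03501406807049
cap px 269.1636363636364 242.3090909090909 55 [-38.24  -0.22]
bar pts [-34.39553846  -0.31557692   0.06354155] [-51.52       -12.74         0.05805706] [-18.26        11.14         0.06777305] 260
((-34.63856887817383, -0.8855743408203125), (21.775806427001953, 32.913089752197266), 85.92450714111328)
```

View pics/t6.png

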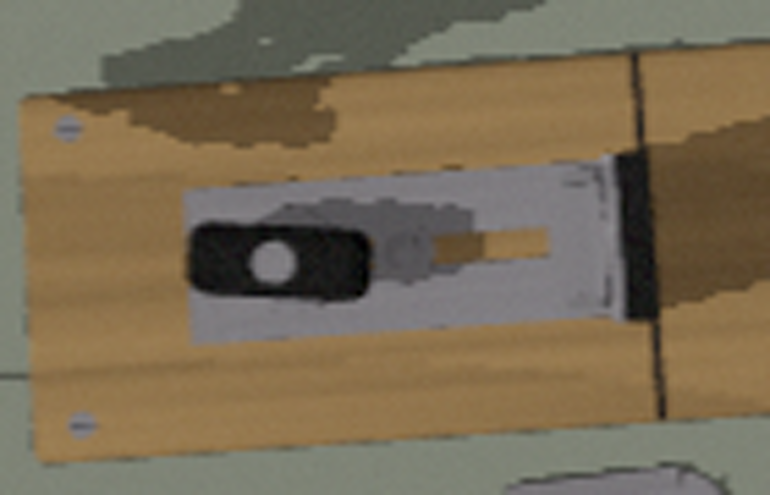

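Run:
```python
from h import *
d=load('top')
for f in('pics/top0.png',None):
    im=cv2.imread(f) if f else d['pixels'][:,:,::-1]
    m=(im[225:262,250:292].max(2)<48).astype(np.uint8)
    n,l,s,c=cv2.connectedComponentsWithStats(m); k=1+s[1:,4].argmax()
    v,u=np.nonzero(l==k); w=np.array([B(px2w(d,a+250,b+225,.063)) for a,b in zip(u,v)],np.float32)
    r=cv2.minAreaRect(w); C=np.cov(w.T); e,V=np.linalg.eigh(C); print(len(u),r,V[:,1],np.degrees(np.arctan2(V[1,1],V[0,1])))
```

```text
359 ((-36.2944221496582, 0.23466110229492188), (53.30918884277344, 21.881650924682617), 86.49529266357422) [0.11265606 0.99363404] 83.53155162485884
345 ((-35.618804931640625, -0.7333002090454102), (21.599966049194336, 53.93971252441406), 85.91438293457031) [-0.99406014  0.10883213] 173.75200240351728
```

```bash
python3 -c "from station import job_done;print(job_done())"
```

```text
the job is handed in; nothing more can be done
None
```

The job is handed in: the pad's face stands on the pencil line, about 0.5 mm past its middle by the top camera, and the T-knob is tightened to about 0.21 N m measured at the wrist. The knob is released, the arm stands clear, and I moved none of the shoe-care things, though I took no final picture of them.

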